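# Look over a machine roller on the tilting rail

## Robot

A 6-joint arm with a two-finger parallel gripper is mounted at the origin on the work surface. World frame = base frame: x ahead of the robot, y to its left, z up, the work surface at z = 0. Lengths are in m, angles in degrees, forces in N, time in s.
With the tool pointing down it reaches from about 0.35 to 0.925 m from the base axis. Payload 6.4 kg.
Tool frame: the origin (TCP) lies at the very end of the fingers, on their centre line; the grasp point (between the pads) lies 19 mm behind it (grip_depth is the distance from the TCP to the grasp point, in m); z points along the fingers, y is the line along which they close (so a half turn about z gives the same grasp; the last joint's range is limited). The gripper opens to 94 mm and grips with 3 to 60 N. Pads are 16 mm wide; open, the fingers measure 119 mm over their backs; the gripper's body (75 mm by 177 mm) begins 78 mm behind the grasp point.
Start: joints at [61.358, 14.043, 89.255, -0, 76.702, -9.975], TCP at [0.208, 0.616, 0.205] pointing down, gripper open.
Joint ranges: [-179.41, 179.41], [-58.25, 129.5], [7.25, 145.43], [-54.29, 234.29], [11.92, 165.04], [-157.13, 157.13]. Speed limits (degrees/s): [147.25, 147.25, 180, 180, 180, 180].

## Interface

Orientations are given as [roll, pitch, yaw] about the fixed x, y, z axes, in that order (R = Rz(yaw) Ry(pitch) Rx(roll)).
In Python, from bench import * gives the robot as it stands. The module is installed in compiled form; this text tells all that it offers.
- The arm moves only by the tool arm_command, never from a script. Its arguments are lists of equal length, an entry for each row: "translation": the shift along the tool's x, y, z scaled (see below), a list of three; "dr": the turn, a rotation vector about the tool's x, y, z scaled (see below), a list of three; "hand": the opening, from -1 (shut) to 1 (fully open). A call has 1 to 12 rows; each row shifts and turns the commanded pose from where the row before left it, along the tool's axes as they then stand; what a row does not reach is not made up. The controller multiplies each number of a shift by 12 cm and each number of a turn by 2 pi rad. A row lasts 1/12 s, in which the tool goes at most 41.7 mm and 7.16 degrees, less where a joint would pass 70% of its speed; a pose out of reach is approached as far as the arm can. A call with a number of a shift or a turn outside -1 to 1 is refused whole. A call with a gripper value outside its range is refused whole. The fingers move at their own pace and stop on an object; "grip_force" is the grip in N (left out, the last holds). Time passes only in rows, so rows that do not move let the fingers close. It gives the time, the measured TCP pose, the force, the opening and the grip force at its end, in the units of the state.
- get_obs(): the state, without advancing time (a new reading comes with each control period).
- capture(name): name is "scene" or "side" or "wrist"; returns the picture (384x512x3 uint8, blue, green, red); there is no depth.
- camera_info(name): a dict with "fx", "fy", "cx", "cy" (pixels), "distortion" ([k1, k2, p1, p2, k3] as OpenCV has them; the pictures are not rectified), "R" (3x3) and "t" (3): a world point X has camera coordinates R X + t; the wrist camera has in their place "hand_eye" (4x4, takes a point from camera to tool coordinates, whose origin is the TCP and whose axes are the flange's). Camera axes: x right, y down, z forward; pixel columns grow to the right and rows downward; lengths in m; the calibration is good to about 2 mm. A picture is of the moment at which its call begins: read the wrist's pose just before it. camera_info takes no time and is no camera call.
- hand_in(): hands the job in; it is judged then, once.
Trained networks look in the newest picture that a camera, given by its name, has taken for a name from the list of things; names that differ only in an ending like _2 or _b are one class to them, and where a whole thing is asked for, a point or a joint stands for the part that bears it (a point fixed in the world has none). Each returns a list of dicts, best first, with "conf" (0 to 1); they miss things now and then, are a little off and sometimes report something else, mostly with a low value. They report only what shows in the picture. A call takes as long as a camera call. They do not tell look-alikes from the thing itself.
- boxes_of(thing, camera): "point" ([x, y, z] in m, in world coordinates, good to about 4 mm: the middle of the surface that is visible of it).
The state is a dict: "time_s": time; "joints": joint angles; "qd": joint speeds; "tau": joint torques, N m; "tool_pos": TCP position; "orientation": TCP orientation; "contact_force": force on the tool from outside, world axes, zero at the start; "ft_torque": the same for the moment, N m; "grip_width": opening from 0.0 (shut) to 1.0 (fully open); "grasp_force": force on a finger pad.
Only numpy, scipy, OpenCV 4.12 (cv2) and the standard library are available. Lean on these libraries where they do the work, as an engineer would, in place of code of your own. Each camera call takes 0.05 s, during which the arm holds its last target. There are 200 camera calls.

## Task

Take the hinged check rail by its black knob and tilt it so that the rubber-covered machine roller rolls to the red pointer; bring the roller to rest there, no more than 15 mm off, and keep it there for four seconds so that its tread can be looked over. Then let it roll gently on into the seat at the green end, lower the rail gently back onto its rest and let go of it. Never touch the roller itself, do not let it race or the rail slam, and leave the tape, jar, screwdriver and parts bin where they are.

Things in the scene. Friction and masses are not known exactly. Their poses are not given: they have to be found in the camera images.
- stand: Blue steel stand fixed to the bench: base plate from x = -260 to +75 mm, 170 mm wide, 12 mm thick; two uprights 125 mm tall, outer faces 144 mm apart; rubber-topped rest post at x = -230 mm. Origin at bench level straight under the rail's hinge. x: level along the rail, from the knob end to the green end; y: across, along the hinge; z up. The hinge axis is 110 mm above the origin.
- rail (a joint): Tilt of the rail, rad: 0 level, positive = knob up, green end down (roller runs towards the green end). Stops: -0.13 (lying on its rest post, where it starts and falls back to when let go; always heavier on the knob side) and +0.13. Rail mass about 0.9 kg; 2 to 8 N upward at the knob carries it with the roller; hinge damping 0.1 N m s/rad.
- hinge (a point): Hinge middle; origin of the 'rail frame' that tilts with the rail: x to the green end, y across. The trough is 66 mm wide inside, cheeks to z = 24 mm; grey end plate inside at x = -287, green at 102 mm. The floor is a hump of radius 2.5 m, top at x = -90 mm, z = 0, so that a roller runs off to either end; from x = 45 mm it dips at 0.24 rad to the seat; nothing rolls back out of it.
- knob (a point): Centre of the black ball knob, 28 mm in diameter, on a 10 mm thick stem along the rail, at rail frame x = -337, y = 0, z = 22 mm; the grey end plate begins 44 mm from it and stands 30 mm above its centre. Grip it from above with the fingers on both sides of the stem, closing across the rail; it can turn between them as the rail tilts. 25 to 35 N of grip is enough.
- roller: Roller, black tread, orange ends, 80 mm in diameter, 60 mm long, lying across the rail, about 0.6 kg (+-30 %); origin at its centre, 40 mm above the floor. Starts at rest against the grey end plate (rail x = -247 mm). Rolls with 6.5 m/s2 per rad of local floor slope (tilt + (x + 0.09) / 2.5, x in m in the rail frame); stays put below about 0.009 rad of slope.
- mark (a point): The mark: midway between the two red pointer tips, at the height of the roller's centre (rail z = 40 mm); its x axis runs along the rail to the green end. The pointer is a red bracket, 10 mm wide along the rail, straddling it with a tip on each side (74 mm apart, at z = 35 mm). It is clamped at a different place each time, rail x = -140 to -40 mm, and tilts with the rail.
- seat (a point): The seat at the green end: where the roller's centre lies after it has run down the dip against the green end plate: rail frame x = 62, z = 33 mm. The roller stays there at any tilt of the rail.
- tape: Bystander: blue roll of tape, 90 mm across, 20 mm high, lying flat; origin centre of underside. Leave it.
- oil: Bystander: amber jar with black cap, 48 mm across, 110 mm tall; origin centre of underside. Leave it.
- driver: Bystander: screwdriver with orange handle lying on the bench. Leave it.
- partsbin: Bystander: red open parts bin 110 x 150 x 45 mm; origin centre of underside. Leave it.
There are look-alikes about, which are no part of the job. What is meant by the roller is not blue, and is the larger of those in its own colour.

How it is judged (in metres and radians):
On the way, in this order (a step that is already met when the one before it is completed fails the run):
1. the roller rests at the red pointer, within 15 mm along the rail and slower than 0.06 m/s, for 4 s (x of roller in the frame of mark between -0.015 and 0.015 m and linear speed of roller below 0.06 m/s), for 4 s.
2. the roller has run into the seat at the green end (distance between roller and seat below 0.009 m), for 0.2 s.
At the end, for the whole second after the job is handed in: The roller lies still (under 0.03 m/s) in the seat, centre within 9 mm of the seat point, and the rail is back down on its rest (joint below -0.11 rad), let go (distance between roller and seat below 0.009 m and value of joint rail below -0.11 rad and linear speed of roller below 0.03 m/s); the robot touches nothing.
It fails at once if the robot touches the roller (contact force between any of the arm, the fingers and roller above 0.5 N).
It fails at once if the roller races (over 0.5 m/s) (linear speed of roller above 0.5 m/s).
It fails at once if the roller leaves the rail (height (world z) of roller below 0.07 m).
It fails at once if the rail is slammed up or down (faster than 0.8 rad/s) (velocity of joint rail above 0.8 rad/s or velocity of joint rail below -0.8 rad/s).
It fails at once if a bystander is moved more than 30 mm (distance of any of tape, oil, driver, partsbin from where it was at the start of the episode above 0.03 m).
It also fails if it takes over 64 s, if anything falls off the work surface, if the arm or the gripper's body presses on something with over 40 N, if the wrist force passes 120 N, or if a joint passes its speed limit or range.

## Working session

There is one attempt and no reset: what is moved stays moved. The work goes in short steps, Python scripts to look and compute and a tool call to move; the robot and the scene stay as the last step left them, time stands still between calls to the robot, and variables do not carry over. Pictures are saved under pics/ and viewed, at most 10 in all, crops included, and the job is handed in when it is done.

Besides the shell and the picture viewer there is one more tool, called after ">>>" as name(argument=value, ...) on one line, values as JSON. arm_command: Moves the arm, as the interface text tells. Shifts and turns lie within -1 to 1; 1 stands for 12 cm of shift or 2 pi rad of turn. Its arguments: {"type":"object","properties":{"translation":{"type":"array","items":{"type":"array","items":{"type":"number","minimum":-1,"maximum":1}}},"dr":{"type":"array","items":{"type":"array","items":{"type":"number","minimum":-1,"maximum":1}}},"hand":{"type":"array","items":{"type":"number"}},"grip_force":{"type":"number"}},"required":["translation","dr","hand"]}

```bash
mkdir -p pics
python3 - <<'E'
from bench import *
import cv2,json
o=get_obs();print(o)
a=capture("scene");b=capture("side")
for n in("scene","side","wrist"):
    print(n,camera_info(n))
cv2.imwrite("pics/a.png",a);cv2.imwrite("pics/b.png",b)
for t in("roller","knob","stand","mark","hinge","oil","tape","partsbin","driver"):
    for c in("scene","side"):
        try: print(t,c,[([round(float(v),3) for v in d["point"]],round(d["conf"],2)) for d in boxes_of(t,c)])
        except Exception as e: print(t,c,e)
E
```

```text
{'time_s': 0.0, 'joints': array([ 6.13559993e+01,  1.40822048e+01,  8.93243853e+01,  6.21292756e-04,
        7.67017490e+01, -9.97673091e+00]), 'qd': array([ 0.00991493,  0.05523777, -0.04340922,  0.03180763,  0.08297271,
       -0.01965341]), 'tau': array([-1.34935206e-03, -4.15819430e+01, -3.14603376e+01,  6.84605702e-02,
        3.31918616e-02, -1.34801535e-04]), 'tool_pos': array([0.20776328, 0.61526927, 0.20437167]), 'orientation': array([-1.79893404e+02, -1.93647644e-02,  1.61332569e+02]), 'contact_force': array([ 0.59532994, -0.47002359,  0.08570795]), 'ft_torque': array([-0.02566612, -0.00641127,  0.03406762]), 'grasp_force': 0.0, 'grip_width': 0.9948572513487315}
scene {'fx': 353.5553049705944, 'fy': 353.5553049705944, 'cx': 258.8920310935975, 'cy': 193.2978371504475, 'distortion': array([-0.11309926,  0.        ,  0.        ,  0.        ,  0.        ]), 'R': array([[ 0.26068629,  0.96511541, -0.02439078],
       [ 0.53228208, -0.16475982, -0.83037943],
       [-0.8054306 ,  0.20348576, -0.55666426]]), 't': array([-0.14407995, -0.2189187 ,  1.50256271])}
side {'fx': 384.4190
[... 1147 characters left out ...]
0.75)]
knob side [([0.551, -0.116, 0.11], 0.74)]
stand scene [([0.589, -0.085, 0.074], 0.78)]
stand side [([0.527, -0.125, 0.087], 0.73)]
mark scene [([0.608, -0.018, 0.112], 0.49)]
mark side []
hinge scene [([0.593, -0.082, 0.108], 0.72), ([0.588, 0.434, 0.022], 0.37)]
hinge side [([0.552, -0.118, 0.115], 0.66)]
oil scene [([0.785, -0.034, 0.074], 0.58)]
oil side [([0.751, -0.045, 0.066], 0.8)]
tape scene [([0.769, -0.167, 0.019], 0.73)]
tape side [([0.751, -0.175, 0.019], 0.61)]
partsbin scene [([0.588, 0.434, 0.022], 0.72)]
partsbin side [([0.599, 0.438, 0.018], 0.97)]
driver scene [([0.54, -0.489, 0.016], 0.79), ([0.785, -0.036, 0.069], 0.48)]
driver side [([0.536, -0.493, 0.021], 0.62)]
```

View pics/a.png

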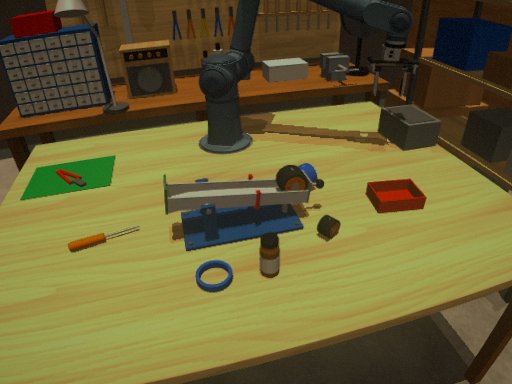

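View pics/b.png

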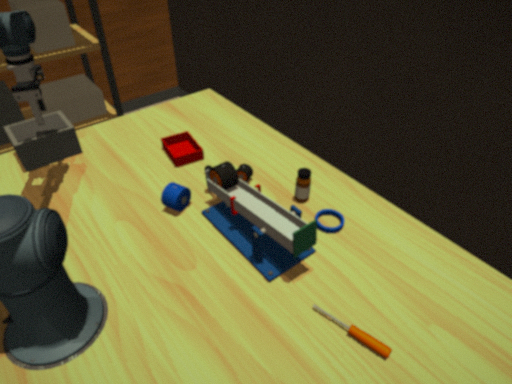

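The scene view shows the rail with its green end at (166,193) and the roller at (291,179) in front of the knob end (~(318,184)). The side view shows the same rail from the other side. There are three roller candidates: black with orange ends on the rail (scene 291,179), a blue one beside it (scene 307,172; side 176,197), and a small black one on the bench (scene 328,228). The one on the rail fits, because it is not blue and is the larger of the black ones. I'll confirm in an enlarged crop.

Run:
```python
import cv2,numpy as np
a=cv2.imread("pics/a.png")[160:260,155:345];b=cv2.imread("pics/b.png")[150:285,155:345]
a=cv2.resize(a,None,fx=4,fy=4,interpolation=cv2.INTER_CUBIC);b=cv2.resize(b,None,fx=4,fy=4,interpolation=cv2.INTER_CUBIC)
for im in(a,b):
    im[:]=cv2.convertScaleAbs(im,alpha=1.4,beta=10)
cv2.imwrite("pics/a2.png",a);cv2.imwrite("pics/b2.png",b)
```

```text
(no output)
```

View pics/a2.png

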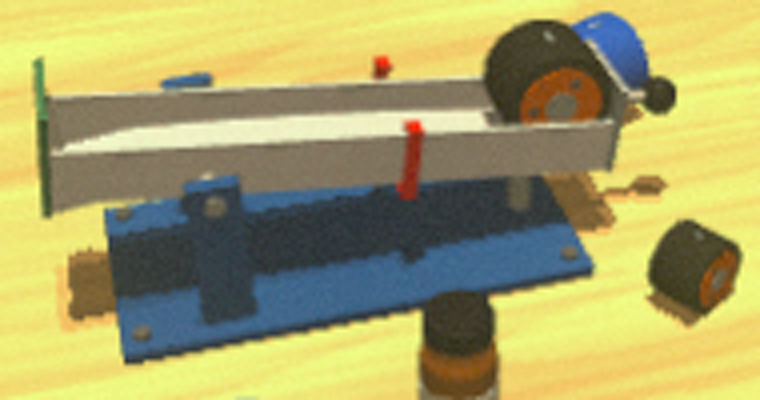

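View pics/b2.png

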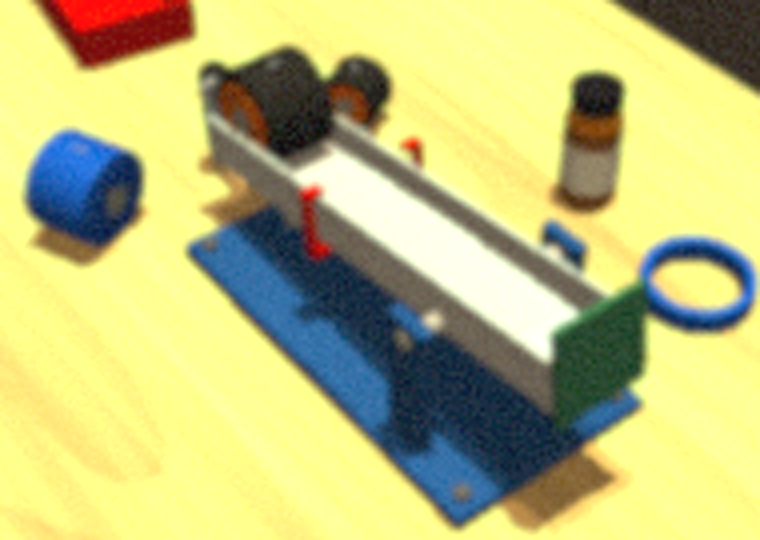

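The crops confirm it. The large black and orange roller lies on the rail against the grey end plate (scene crop 550,75). The small black one (695,265) and the blue one (610,45) are on the bench. The knob is at crop (659,94) in the scene view and (212,75) in the side view. The red tips are at (382,66)/(414,127) and (312,192)/(412,147).

```bash
cat > h.py <<'E'
import numpy as np,cv2
from scipy.optimize import least_squares
from scipy.spatial.transform import Rotation as Ro
def proj(ci,X):
    R=np.array(ci["R"]);t=np.array(ci["t"])
    K=np.array([[ci["fx"],0,ci["cx"]],[0,ci["fy"],ci["cy"]],[0,0,1.]])
    return cv2.projectPoints(np.atleast_2d(np.array(X,float)),cv2.Rodrigues(R)[0],t,K,np.array(ci["distortion"]))[0][:,0]
def rail2stand(p,t):
    x,y,z=p;c,s=np.cos(t),np.sin(t);return np.array([x*c+z*s,y,.110-x*s+z*c])
def s2w(p,q): # q=x,y,yaw
    c,s=np.cos(q[2]),np.sin(q[2]);return np.array([q[0]+c*p[0]-s*p[1],q[1]+s*p[0]+c*p[1],p[2]])
E
python3 - <<'E'
from h import *
from bench import camera_info
S=camera_info("scene");D=camera_info("side")
sc=lambda u,v:(u/4+155-.4,v/4+160-.4)
sd=lambda u,v:(u/4+155-.4,v/4+150-.4)
base=lambda x,y:(lambda m,t:np.array([x,y,.012]))
r=lambda x,y,z:(lambda m,t:rail2stand((x,y,z),t))
tip=lambda y:(lambda m,t:rail2stand((m[0],y,m[1]),t))
obs=[(S,sc(124,350),base(.075,.085)),(S,sc(592,264),base(-.26,.085)),(S,sc(107,208),base(.075,-.085)),
(D,sd(190,245),base(-.26,-.085)),(D,sd(458,516),base(.075,-.085)),(D,sd(640,402),base(.075,.085)),
(S,sc(659,94),r(-.337,0,.022)),(D,sd(212,76),r(-.337,0,.022)),
(S,sc(382,66),tip(-.037)),(S,sc(415,127),tip(.037)),(D,sd(312,193),tip(-.037)),(D,sd(412,147),tip(.037))]
def f(p):
    return np.concatenate([proj(c,s2w(fn(p[3:5],p[5]),p[:3]))[0]-uv for c,uv,fn in obs])
s=least_squares(f,[.57,-.1,-1.5,-.09,.035,-.13],loss="soft_l1")
print(s.x,np.degrees(s.x[2]));print(f(s.x).reshape(-1,2).round(1))
q=s.x[:3]
print("knob",s2w(rail2stand((-.337,0,.022),-.13),q))
# triangulate knob
def g(X):return np.r_[proj(S,X)[0]-sc(659,94),proj(D,X)[0]-sd(212,76)]
k=least_squares(g,[.57,.2,.09]);print("tri",k.x,k.fun)
E
```

```text
[ 0.55171324 -0.15068029 -1.57805866 -0.13623824  0.03150649 -0.12374953] -90.4161008511095
[[-0.4  1.2]
 [ 0.9  0.4]
 [-1.   0.1]
 [-2.5 -0.5]
 [-1.   1.2]
 [ 0.3 -0.7]
 [-0.3  0.2]
 [-0.1 -0.3]
 [ 0.6  1.2]
 [-1.2 -0.4]
 [ 1.1 -1. ]
 [-2.9  0.3]]
knob [0.55416069 0.18631914 0.08812766]
tri [0.55418043 0.18690861 0.09001216] [-0.1943312   0.25031136 -0.18787309 -0.28436384]
```

Everything agrees within about 2 mm. I'll compute the approach above the knob, using tool yaw ≈ 89.6° so the fingers close across the rail.

```bash
cat >> h.py <<'E'
def rows(o,target,yaw,n,rot_rows=None):
    """rows in tool axes, scaled, from obs pose to target (tool down)"""
    R0=Ro.from_euler("xyz",o["orientation"],degrees=True);R1=Ro.from_euler("xyz",[180,0,yaw],degrees=True)
    rv=(R0.inv()*R1).as_rotvec();m=rot_rows or n;d=(np.array(target)-o["tool_pos"])/n;R=R0
    T,D=[],[]
    for i in range(n):
        T.append((R.inv().apply(d)/.12).round(3).tolist())
        if i<m: D.append((rv/m/(2*np.pi)).round(4).tolist());R=R*Ro.from_rotvec(rv/m)
        else: D.append([0,0,0])
    print(T);print(D)
E
python3 - <<'E'
from h import *
from bench import get_obs
rows(get_obs(),[.554,.187,.19],89.6,15,12)
E
```

```text
[[-0.258, -0.164, 0.009], [-0.274, -0.136, 0.009], [-0.287, -0.107, 0.009], [-0.296, -0.077, 0.009], [-0.303, -0.045, 0.009], [-0.306, -0.014, 0.009], [-0.306, 0.018, 0.009], [-0.302, 0.05, 0.009], [-0.295, 0.081, 0.009], [-0.285, 0.112, 0.009], [-0.272, 0.141, 0.009], [-0.256, 0.168, 0.009], [-0.237, 0.194, 0.009], [-0.237, 0.194, 0.009], [-0.237, 0.194, 0.009]]
[[-0.0, -0.0, 0.0166], [-0.0, -0.0, 0.0166], [-0.0, -0.0, 0.0166], [-0.0, -0.0, 0.0166], [-0.0, -0.0, 0.0166], [-0.0, -0.0, 0.0166], [-0.0, -0.0, 0.0166], [-0.0, -0.0, 0.0166], [-0.0, -0.0, 0.0166], [-0.0, -0.0, 0.0166], [-0.0, -0.0, 0.0166], [-0.0, -0.0, 0.0166], [0, 0, 0], [0, 0, 0], [0, 0, 0]]
```

>>> arm_command(translation=[[-0.258,-0.164,0.009],[-0.274,-0.136,0.009],[-0.287,-0.107,0.009],[-0.296,-0.077,0.009],[-0.303,-0.045,0.009],[-0.306,-0.014,0.009],[-0.306,0.018,0.009],[-0.302,0.05,0.009],[-0.295,0.081,0.009],[-0.285,0.112,0.009],[-0.272,0.141,0.009],[-0.256,0.168,0.009]], dr=[[0,0,0.0166],[0,0,0.0166],[0,0,0.0166],[0,0,0.0166],[0,0,0.0166],[0,0,0.0166],[0,0,0.0166],[0,0,0.0166],[0,0,0.0166],[0,0,0.0166],[0,0,0.0166],[0,0,0.0166]], hand=[1,1,1,1,1,1,1,1,1,1,1,1])

```text
time_s: 2.0
tool_pos: [0.4858, 0.2712, 0.1927]
orientation: [180.0, -0.0, 89.3]
contact_force: [0.3, 0.6, -0.8]
grip_width: 0.996
grasp_force: 0.0
```

>>> arm_command(translation=[[-0.237,0.194,0.009],[-0.237,0.194,0.009],[-0.237,0.194,0.009],[0,0,0]], dr=[[0,0,0],[0,0,0],[0,0,0],[0,0,0]], hand=[1,1,1,1])

```text
time_s: 2.33
tool_pos: [0.5574, 0.1824, 0.1893]
orientation: [179.9, 0.1, 89.3]
contact_force: [-0.1, -0.3, -0.0]
grip_width: 1.004
grasp_force: 0.0
```

Run:
```python
from bench import *
import cv2
o=get_obs();w=capture("wrist")
print(o["time_s"],o["tool_pos"],o["orientation"],o["contact_force"])
cv2.imwrite("pics/w1.png",w)
for t in("knob","roller","mark"): print(t,boxes_of(t,"wrist"))
```

```text
2.3333 [0.55740482 0.18240506 0.18933192] [1.79908021e+02 7.78246954e-02 8.92837737e+01] [-0.10972265 -0.30989003 -0.01907676]
knob [{'point': [0.5566, 0.0361, 0.0925], 'conf': 0.83}]
roller [{'point': [0.555, 0.1244, 0.1405], 'conf': 0.73}, {'point': [0.4412, 0.1945, 0.0697], 'conf': 0.69}]
mark [{'point': [0.5097, -0.0146, 0.098], 'conf': 0.53}, {'point': [0.5543, 0.0358, 0.0942], 'conf': 0.44}]
```

View pics/w1.png

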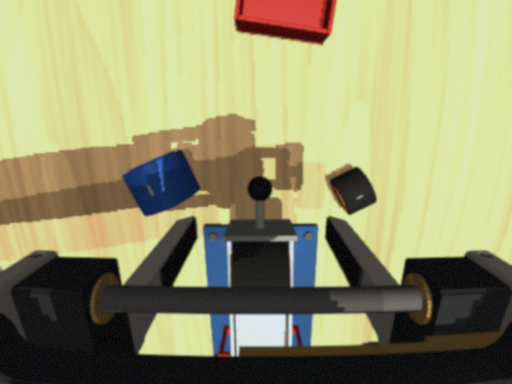

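The wrist view shows the knob at (260,188), its stem running straight down the image to the grey end plate at (260,230), between the open fingers. The red tips are at (225,340) and (297,337). Next I'll combine the knob ray with the other two views.

```bash
cat >> h.py <<'E'
def wristcam(ci,o):
    H=np.array(ci["hand_eye"]);M=np.eye(4);M[:3,:3]=Ro.from_euler("xyz",o["orientation"],degrees=True).as_matrix();M[:3,3]=o["tool_pos"]
    W=np.linalg.inv(M@H);c=dict(ci);c["R"]=W[:3,:3];c["t"]=W[:3,3];return c
E
python3 - <<'E'
from h import *
from bench import *
o=get_obs();W=wristcam(camera_info("wrist"),o);S=camera_info("scene");D=camera_info("side")
w=cv2.imread("pics/w1.png");g=w[165:215,235:285].max(2)<45
n,l,st,c=cv2.connectedComponentsWithStats(cv2.morphologyEx(g.astype('uint8'),cv2.MORPH_OPEN,np.ones((9,9))));print(st,c)
kp=c[1]+[235,165] if n>1 else (260,188)
sc=(659/4+154.6,94/4+159.6);sd=(212/4+154.6,76/4+149.6)
f=lambda X:np.r_[proj(W,X)[0]-kp,proj(S,X)[0]-sc,proj(D,X)[0]-sd]
k=least_squares(f,[.55,.187,.09]);print(kp,k.x.round(4),k.fun.round(1))
rows(o,[k.x[0],k.x[1],.19],89.6,1)
rows(o,[k.x[0],k.x[1],k.x[2]-.019],89.6,8)
# mark x: fit tip positions along rail using q
q=[.5517,-.1507,np.radians(-90.4)]
E
```

```text
[[   0    0   50   50 2102]
 [  14   13   21   22  398]] [[24.58277831 24.69362512]
 [24.06281407 23.47738693]]
[259.06281407 188.47738693] [0.5514 0.1891 0.0882] [ 0.3  0.2  0.1  0.2 -1.3  0.2]
[[0.012, -0.019, -0.007]]
[[-0.0001, -0.0, 0.0002]]
[[0.002, -0.002, 0.125], [0.002, -0.002, 0.125], [0.002, -0.002, 0.125], [0.002, -0.002, 0.125], [0.002, -0.002, 0.125], [0.002, -0.002, 0.125], [0.002, -0.002, 0.125], [0.002, -0.002, 0.125]]
[[-0.0, -0.0, 0.0], [-0.0, -0.0, 0.0], [-0.0, -0.0, 0.0], [-0.0, -0.0, 0.0], [-0.0, -0.0, 0.0], [-0.0, -0.0, 0.0], [-0.0, -0.0, 0.0], [-0.0, -0.0, 0.0]]
```

Run:
```python
from h import *
from bench import *
S=camera_info("scene");D=camera_info("side")
sc=(659/4+154.6,94/4+159.6);sd=(212/4+154.6,76/4+149.6)
o=get_obs();print(o["tool_pos"],o["qd"].round(2));w=capture("wrist");W=wristcam(camera_info("wrist"),o)
g=w[165:215,235:285].max(2)<45
n,l,st,c=cv2.connectedComponentsWithStats(cv2.morphologyEx(g.astype('uint8'),cv2.MORPH_OPEN,np.ones((9,9))));print(st[1:],c[1:])
kp=c[1]+[235,165]
f=lambda X:np.r_[proj(W,X)[0]-kp,proj(S,X)[0]-sc,proj(D,X)[0]-sd]
k=least_squares(f,[.55,.187,.09]);print(kp,k.x.round(4),k.fun.round(1))
rows(o,[k.x[0],k.x[1],k.x[2]-.019],89.6,8)
```

```text
[0.55362817 0.18764982 0.18917992] [ 1.07 -0.4   0.26 -0.15  0.04 -0.15]
[[ 18  18  21  22 401]] [[27.97506234 28.23441397]]
[262.97506234 193.23441397] [0.5551 0.1851 0.0913] [-0.1 -0.2 -0.6  0.1  0.3 -0.5]
[[-0.003, 0.002, 0.122], [-0.003, 0.002, 0.122], [-0.003, 0.002, 0.122], [-0.003, 0.002, 0.122], [-0.003, 0.002, 0.122], [-0.003, 0.002, 0.122], [-0.003, 0.002, 0.122], [-0.003, 0.002, 0.122]]
[[-0.0, -0.0, 0.0], [-0.0, -0.0, 0.0], [-0.0, -0.0, 0.0], [-0.0, -0.0, 0.0], [-0.0, -0.0, 0.0], [-0.0, -0.0, 0.0], [-0.0, -0.0, 0.0], [-0.0, -0.0, 0.0]]
```

>>> arm_command(translation=[[-0.002,0.002,0.124],[-0.002,0.002,0.124],[-0.002,0.002,0.124],[-0.002,0.002,0.124],[-0.002,0.002,0.124],[-0.002,0.002,0.124],[-0.002,0.002,0.124],[-0.002,0.002,0.124],[0,0,0],[0,0,0]], dr=[[0,0,0],[0,0,0],[0,0,0],[0,0,0],[0,0,0],[0,0,0],[0,0,0],[0,0,0],[0,0,0],[0,0,0]], hand=[1,1,1,1,1,1,1,1,1,1])

```text
time_s: 3.42
tool_pos: [0.5549, 0.186, 0.0698]
orientation: [-179.9, 0.0, 89.7]
contact_force: [-0.7, -0.7, 0.1]
grip_width: 0.998
grasp_force: 0.0
```

>>> arm_command(translation=[[0,0,0],[0,0,0],[0,0,0],[0,0,0],[0,0,0],[0,0,0],[0,0,0],[0,0,0]], dr=[[0,0,0],[0,0,0],[0,0,0],[0,0,0],[0,0,0],[0,0,0],[0,0,0],[0,0,0]], hand=[-1,-1,-1,-1,-1,-1,-1,-1], grip_force=30)

```text
time_s: 4.08
tool_pos: [0.5561, 0.185, 0.0702]
orientation: [180.0, -0.0, 89.6]
contact_force: [0.6, -0.4, -0.0]
grip_width: 0.468
grasp_force: 0.0
```

>>> arm_command(translation=[[0,0,0],[0,0,0],[0,0,0],[0,0,0],[0,0,0]], dr=[[0,0,0],[0,0,0],[0,0,0],[0,0,0],[0,0,0]], hand=[-1,-1,-1,-1,-1])

```text
time_s: 4.5
tool_pos: [0.5561, 0.185, 0.0702]
orientation: [-180.0, 0.0, 89.6]
contact_force: [0.3, -0.1, -0.3]
grip_width: 0.285
grasp_force: 30.0
```

Run:
```python
from h import *
# simulate: theta(t) piecewise via row commands of knob dz
import sys
def sim(prof,x=-.247,v=0,mu=.009,dt=1/240,lag=.08,th0=-.13,off=0):
    th=th0;T=np.arange(0,len(prof)/12,dt);out=[]
    for t in T:
        c=prof[int(t*12+1e-9)];th+=(c+off-th)*dt/lag
        s=th+(x+.09)/2.5
        if v==0 and abs(s)<mu: a=0
        else:
            sg=np.sign(v) if v else np.sign(s);a=6.5*(s-mu*sg)
            vn=v+a*dt
            if v*vn<0: vn=0
            v=vn
        x+=v*dt
        if x<-.247:x,v=-.247,0
        out.append((t,th,x,v))
    return np.array(out)
M=-.136;E=-(M+.09)/2.5
for up,n in((.078,6),(.082,5),(.082,8),(.085,8),(.085,6),(.085,10)):
  for dn in(.0,.01,.0184,.03):
    r=[sim([.06]*6+[up]*n+[dn]*30,mu=mu,th0=.06,off=off)[-1][2:] for mu in(.005,.009) for off in(-.004,0,.004)]
    print(up,n,dn,np.round(r,3).tolist())
```

```text
0.078 6 0.0 [[-0.247, 0.0], [-0.247, 0.0], [-0.247, 0.0], [-0.247, 0.0], [-0.247, 0.0], [-0.247, 0.0]]
0.078 6 0.01 [[-0.247, 0.0], [-0.247, 0.0], [-0.247, 0.0], [-0.247, 0.0], [-0.247, 0.0], [-0.247, 0.0]]
0.078 6 0.0184 [[-0.247, 0.0], [-0.247, 0.0], [-0.247, 0.0], [-0.247, 0.0], [-0.247, 0.0], [-0.247, 0.0]]
0.078 6 0.03 [[-0.247, 0.0], [-0.247, 0.0], [-0.247, 0.0], [-0.247, 0.0], [-0.247, 0.0], [-0.247, 0.0]]
0.082 5 0.0 [[-0.247, 0.0], [-0.247, 0.0], [-0.247, 0.0], [-0.247, 0.0], [-0.247, 0.0], [-0.247, 0.0]]
0.082 5 0.01 [[-0.247, 0.0], [-0.247, 0.0], [-0.247, 0.0], [-0.247, 0.0], [-0.247, 0.0], [-0.247, 0.0]]
0.082 5 0.0184 [[-0.247, 0.0], [-0.247, 0.0], [-0.247, 0.0], [-0.247, 0.0], [-0.247, 0.0], [-0.247, 0.0]]
0.082 5 0.03 [[-0.247, 0.0], [-0.247, 0.0], [-0.247, 0.0], [-0.247, 0.0], [-0.247, 0.0], [-0.247, 0.0]]
0.082 8 0.0 [[-0.247, 0.0], [-0.247, 0.0], [-0.247, 0.0], [-0.247, 0.0], [-0.247, 0.0], [-0.247, 0.0]]
0.082 8 0.01 [[-0.247, 0.0], [-0.247, 0.0], [-0.247, 0.0], [-0.247, 0.0], [-0.247, 0.0], [-0.247, 0.0]]
0.082 8 0.0184 [[-0.247, 0.0], [-0.247, 0.0], [-0.247, 0.0]
[... 717 characters left out ...]
, [-0.247, 0.0], [-0.247, 0.0], [-0.247, 0.0], [-0.247, 0.0]]
0.085 6 0.0184 [[-0.247, 0.0], [-0.247, 0.0], [-0.247, 0.0], [-0.247, 0.0], [-0.247, 0.0], [-0.247, 0.0]]
0.085 6 0.03 [[-0.247, 0.0], [-0.247, 0.0], [-0.247, 0.0], [-0.247, 0.0], [-0.247, 0.0], [-0.247, 0.0]]
0.085 10 0.0 [[-0.247, 0.0], [-0.247, 0.0], [-0.247, 0.0], [-0.247, 0.0], [-0.247, 0.0], [-0.247, 0.0]]
0.085 10 0.01 [[-0.247, 0.0], [-0.247, 0.0], [0.175, 0.468], [-0.247, 0.0], [-0.247, 0.0], [-0.247, 0.0]]
0.085 10 0.0184 [[-0.247, 0.0], [-0.229, -0.127], [0.683, 1.318], [-0.247, 0.0], [-0.247, 0.0], [-0.162, 0.0]]
0.085 10 0.03 [[-0.247, 0.0], [0.344, 0.802], [1.385, 2.491], [-0.247, 0.0], [-0.247, 0.0], [0.344, 0.802]]
```

The grip is on: width 0.285 × 94 ≈ 27 mm at 30 N. I'll lift to a tilt of about 0.05 rad, where the roller should still stay against the end plate.

>>> arm_command(translation=[[0,0,-0.025],[0,0,-0.05],[0,0,-0.05],[0,0,-0.05],[0,0,-0.05],[0,0,-0.05],[-0.003,0,-0.05],[-0.003,0,-0.05],[-0.003,0,-0.05],[-0.003,0,-0.05],[0,0,-0.031],[0,0,0]], dr=[[0,0,0],[0,0,0],[0,0,0],[0,0,0],[0,0,0],[0,0,0],[0,0,0],[0,0,0],[0,0,0],[0,0,0],[0,0,0],[0,0,0]], hand=[-1,-1,-1,-1,-1,-1,-1,-1,-1,-1,-1,-1], grip_force=32)

```text
time_s: 5.5
tool_pos: [0.5561, 0.1829, 0.1316]
orientation: [-180.0, 0.1, 89.6]
contact_force: [3.9, -1.3, -7.8]
grip_width: 0.28
grasp_force: 32.0
```

Run:
```python
from bench import *
import cv2,numpy as np
o=get_obs();a=capture("scene");b=capture("side")
print(o["time_s"],o["tool_pos"],o["orientation"],o["contact_force"],o["ft_torque"],get_obs()["tool_pos"])
cv2.imwrite("pics/c_raw.png",a);cv2.imwrite("pics/d_raw.png",b)
A=cv2.resize(a[140:220,155:345],None,fx=4,fy=4,interpolation=cv2.INTER_CUBIC);B=cv2.resize(b[145:215,155:345],None,fx=4,fy=4,interpolation=cv2.INTER_CUBIC)
cv2.imwrite("pics/c.png",cv2.convertScaleAbs(np.vstack([A,B[:270]]),alpha=1.3))
```

```text
5.5 [0.55606826 0.18285661 0.13159103] [-1.79992294e+02  8.53694052e-02  8.96237995e+01] [ 3.855035   -1.31292074 -7.79620658] [-0.36677272 -0.58408227 -0.01706118] [0.55606888 0.18298435 0.13072829]
```

View pics/c.png

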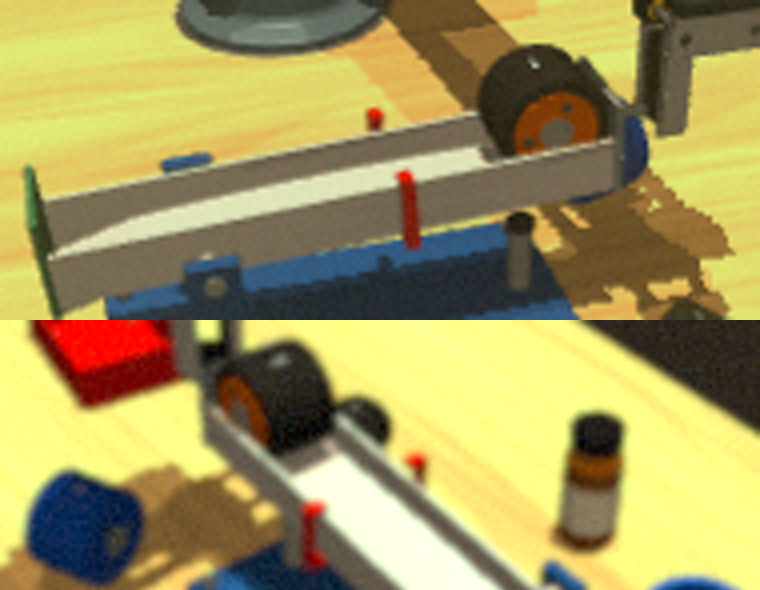

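The roller is still against the end plate (scene crop 540,100) with the rail raised. The red tips are at crop (375,117) and (405,177). Next comes a tracker for the roller's orange end and the red pointer, calibrated on the known start x = -0.247.

```bash
cat >> h.py <<'E'
Q=[.5517,-.1507,np.radians(-90.4)]
Z0=.0702
def tilt(z):
    from scipy.optimize import brentq
    return brentq(lambda t:.337*np.sin(t)+.022*np.cos(t)+.02187-(z-Z0),-.2,.2)
def ztcp(t): return Z0+.337*np.sin(t)+.022*np.cos(t)+.02187
def orange(img,roi):
    v0,v1,u0,u1=roi;p=img[v0:v1,u0:u1].astype(float);b,g,r=p[...,0],p[...,1],p[...,2]
    m=((r>80)&(g<.62*r)&(g>.22*r)&(b<.35*r)).astype('uint8')
    n,l,st,c=cv2.connectedComponentsWithStats(m)
    if n<2:return None
    i=1+np.argmax(st[1:,4]);return c[i]+[u0,v0],st[i,4],st[i,:4]+[u0,v0,0,0]
def xfrom(ci,uv,t,y,z):
    f=lambda p:proj(ci,s2w(rail2stand((p[0],y,z+p[1]),t),Q))[0]-uv
    s=least_squares(f,[-.2,0]);return s.x
E
python3 - <<'E'
from h import *
from bench import *
S=camera_info("scene");D=camera_info("side")
a=cv2.imread("pics/c_raw.png");b=cv2.imread("pics/d_raw.png");t=tilt(.131);print("t",t)
print(a[168:178:4,286:304:4].tolist())
o=orange(a,(140,200,195,325));print("scene",o, xfrom(S,o[0],t,.03,.04))
o=orange(b,(145,230,195,290));print("side",o, xfrom(D,o[0],t,-.03,.04))
def red(img,roi):
    v0,v1,u0,u1=roi;p=img[v0:v1,u0:u1].astype(float);m=((p[...,2]>110)&(p[...,1]<.3*p[...,2])&(p[...,0]<.35*p[...,2])).astype('uint8')
    n,l,st,c=cv2.connectedComponentsWithStats(m)
    return [(st[i].tolist(),(c[i]+[u0,v0]).round(1).tolist()) for i in range(1,n) if st[i,4]>3]
print("scene red",red(a,(155,205,230,275)));print("side red",red(b,(170,215,220,270)))
for n,ci,uv,y in(("S",S,(375/4+154.6,118/4+139.6),-.037),("S",S,(405/4+154.6,178/4+139.6),.037),("D",D,(313/4+154.6,189/4+144.6),-.037),("D",D,(417/4+154.6,141/4+144.6),.037)):
    print(n,y,xfrom(ci,uv,t,y,.035))
E
```

```text
t 0.05034135188693744
[[[4, 43, 97], [1, 46, 98], [1, 44, 97], [9, 46, 98], [9, 45, 98]], [[6, 46, 98], [34, 55, 84], [48, 63, 70], [28, 53, 91], [6, 47, 99]], [[19, 41, 59], [7, 48, 89], [56, 76, 84], [70, 101, 122], [90, 113, 127]]]
scene (array([293.33544304, 169.68987342]), np.int32(158), array([284, 163,  20,  15])) [-0.24635563  0.00669673]
side (array([216.38461538, 164.84615385]), np.int32(26), array([212, 160,   8,  11])) [-0.23413106  0.01670915]
scene red [([17, 12, 3, 3, 6], [248.2, 168.2]), ([25, 28, 3, 3, 8], [255.9, 184.1])]
side red [([38, 9, 2, 3, 4], [258.8, 180.0]), ([11, 22, 4, 2, 7], [232.3, 192.4])]
S -0.037 [-0.1354119   0.00087253]
S 0.037 [-0.13796094 -0.00511219]
D -0.037 [-0.14379754 -0.0117493 ]
D 0.037 [-0.12280418  0.00987212]
```

>>> arm_command(translation=[[-0.005,0,-0.043],[-0.005,0,-0.043],[0,0,0],[0,0,0],[0,0,0],[0,0,0]], dr=[[0,0,0],[0,0,0],[0,0,0],[0,0,0],[0,0,0],[0,0,0]], hand=[-1,-1,-1,-1,-1,-1])

```text
time_s: 6.1
tool_pos: [0.5561, 0.1819, 0.1405]
orientation: [-180.0, 0.1, 89.6]
contact_force: [3.7, -3.9, -7.6]
grip_width: 0.282
grasp_force: 32.0
```

```bash
cat > step.py <<'E'
# usage: step.py dz1 dz2 ... : log the rows of the last call (tool z units), measure, fit, plan
from h import *
from bench import *
import sys,json,os,itertools
M=-.1365;B=.0006
L=json.load(open("log.json")) if os.path.exists("log.json") else {"zc":.1309,"cmd":[[5.6,.1309]],"meas":[]}
o=get_obs();dz=[float(v) for v in sys.argv[1:]]
t0=o["time_s"]-len(dz)/12
for i,d in enumerate(dz): L["zc"]-=.12*d;L["cmd"].append([t0+i/12,L["zc"]])
a=capture("scene")
r=orange(a,(135,205,190,325));x=xfrom(camera_info("scene"),r[0],tilt(o["tool_pos"][2]),.03,.0467)[0]-B
L["meas"].append([o["time_s"],x]);json.dump(L,open("log.json","w"))
cv2.imwrite("pics/m%02d_raw.png"%len(L["meas"]),a)
ct=np.array([c[0] for c in L["cmd"]]);cz=np.array([c[1] for c in L["cmd"]]);ctl=np.array([tilt(z) for z in cz])
def run(x,v,tt,th,cmd,mu,off,t0,t1,dt=1/120,lag=.06):
    xs=[]
    for t in np.arange(t0,t1,dt):
        th+=(cmd(t)-th)*dt/lag;s=th+off+(x+.09)/2.5
        if v==0 and abs(s)<mu:pass
        else:
            sg=np.sign(v) if v else np.sign(s);vn=v+6.5*(s-mu*sg)*dt;v=0 if v*vn<0 else vn
        x+=v*dt
        if x<-.247:x,v=-.247,0.
        xs.append(x)
    return x,v,th,np.array(xs)
mt=np.array(L["meas"]);T0=5.6;T1=get_obs()["time_s"]
cmd=lambda t:ctl[np.searchsorted(ct,t+1e-6,side="right")-1]
def res(p):
    xs=run(-.247,0.,0,ctl[0],cmd,abs(p[0]),p[1],T0,T1+.02)[3]
    tt=T0+np.arange(len(xs))/120
    return np.r_[(np.interp(mt[:,0],tt,xs)-mt[:,1])/.002,(p[0]-.008)/.003,p[1]/.004]
best=min((least_squares(res,[m,f],diff_step=.02,x_scale=[.003,.003]) for m in(.003,.006,.009) for f in(-.004,0,.004)),key=lambda s:s.cost)
mu,off=abs(best.x[0]),best.x[1]
x,v,th,_=run(-.247,0.,0,ctl[0],cmd,mu,off,T0,T1)
print("t %.2f tilt meas %.4f meas x %.4f area %d | model x %.4f v %.4f mu %.4f off %.4f cost %.1f F %s"%(T1,tilt(o["tool_pos"][2]),mt[-1,1],r[1],x,v,mu,off,best.cost,o["contact_force"].round(1)))
# plan: A for n rows, then Bt for m rows, then equilibrium
E=-(M+.09)/2.5-off;c=[]
A=np.arange(-.03,.11,.01);now=ctl[-1]
for tA,n,tB,m in itertools.product(A,(3,6),A,(3,6)):
    def cm(t):
        k=int(t*12);g=tA if k<n else tB if k<n+m else E
        return g
    xf,vf,_,xs=run(x,v,0,th,cm,mu,off,0,(n+m+10)/12,dt=1/60)
    c.append((abs(xf-M)+.6*abs(vf)+.02*abs(tA-now)+.02*abs(tB-tA),tA,n,tB,m,xf,vf,xs.max()))
for k in sorted(c)[:5]:print(np.round(k,4))
print("cmd tilt %.4f; dz units to tilt: "%now,{round(float(q),3):round(float((L["zc"]-ztcp(q))/.12),4) for q in list(A)+[E]})
E
python3 step.py -.043 -.043 0 0 0 0
```

```text
t 6.15 tilt meas 0.0789 meas x -0.2432 area 160 | model x -0.2419 v 0.0262 mu 0.0081 off -0.0002 cost 0.0 F [ 3.7 -3.9 -7.6]
[ 5.700e-03  9.000e-02  6.000e+00  3.000e-02  6.000e+00 -1.377e-01
  5.200e-03 -1.377e-01]
[ 0.0088  0.11    6.     -0.02    6.     -0.1421  0.     -0.1421]
[ 0.0104  0.1     6.      0.      3.     -0.1368  0.0128 -0.1368]
[ 0.0149  0.11    3.      0.05    6.     -0.1447  0.0081 -0.1447]
[ 0.0168  0.1     3.      0.06    6.     -0.1403  0.0196 -0.1403]
cmd tilt 0.0809; dz units to tilt:  {-0.03: 0.3106, -0.02: 0.2824, -0.01: 0.2543, 0.0: 0.2262, 0.01: 0.1982, 0.02: 0.1701, 0.03: 0.1421, 0.04: 0.1141, 0.05: 0.0861, 0.06: 0.0582, 0.07: 0.0303, 0.08: 0.0024, 0.09: -0.0254, 0.1: -0.0532, 0.11: -0.0809, 0.019: 0.1735}
```

>>> arm_command(translation=[[-0.004,0,-0.025],[0,0,0],[0,0,0],[0,0,0]], dr=[[0,0,0],[0,0,0],[0,0,0],[0,0,0]], hand=[-1,-1,-1,-1])

```text
time_s: 6.48
tool_pos: [0.556, 0.1814, 0.1436]
orientation: [-180.0, 0.1, 89.6]
contact_force: [4.8, -4.6, -7.3]
grip_width: 0.279
grasp_force: 32.0
```

```bash
python3 step.py -.025 0 0 0
```

```text
t 6.53 tilt meas 0.0879 meas x -0.2272 area 165 | model x -0.2240 v 0.0773 mu 0.0084 off -0.0006 cost 0.0 F [ 4.8 -4.6 -7.3]
[ 2.600e-03  8.000e-02  3.000e+00  2.000e-02  6.000e+00 -1.377e-01
  0.000e+00 -1.377e-01]
[ 4.000e-03  6.000e-02  6.000e+00  1.000e-02  6.000e+00 -1.389e-01
  0.000e+00 -1.389e-01]
[ 4.700e-03  7.000e-02  6.000e+00 -2.000e-02  6.000e+00 -1.390e-01
  0.000e+00 -1.375e-01]
[ 5.400e-03  9.000e-02  3.000e+00  1.000e-02  6.000e+00 -1.403e-01
  0.000e+00 -1.403e-01]
[ 0.007   0.1     3.     -0.01    3.     -0.1378  0.0054 -0.1378]
cmd tilt 0.0899; dz units to tilt:  {-0.03: 0.3356, -0.02: 0.3074, -0.01: 0.2793, 0.0: 0.2512, 0.01: 0.2232, 0.02: 0.1951, 0.03: 0.1671, 0.04: 0.1391, 0.05: 0.1111, 0.06: 0.0832, 0.07: 0.0553, 0.08: 0.0274, 0.09: -0.0004, 0.1: -0.0282, 0.11: -0.0559, 0.019: 0.1973}
```

>>> arm_command(translation=[[0.004,0,0.028],[0,0,0.02],[0,0,0]], dr=[[0,0,0],[0,0,0],[0,0,0]], hand=[-1,-1,-1])

```text
time_s: 6.78
tool_pos: [0.556, 0.1823, 0.1375]
orientation: [-180.0, 0.0, 89.6]
contact_force: [3.7, -3.2, -6.9]
grip_width: 0.278
grasp_force: 32.0
```

```bash
python3 step.py .028 .02 0
```

```text
t 6.83 tilt meas 0.0697 meas x -0.2028 area 175 | model x -0.1976 v 0.1099 mu 0.0086 off -0.0010 cost 0.3 F [ 3.7 -3.2 -6.9]
[ 1.900e-03  6.000e-02  3.000e+00 -2.000e-02  6.000e+00 -1.365e-01
  0.000e+00 -1.343e-01]
[ 2.000e-03  5.000e-02  3.000e+00 -2.000e-02  3.000e+00 -1.363e-01
  0.000e+00 -1.363e-01]
[ 2.300e-03  2.000e-02  6.000e+00  3.000e-02  3.000e+00 -1.375e-01
  0.000e+00 -1.375e-01]
[ 2.900e-03  1.000e-02  6.000e+00  7.000e-02  3.000e+00 -1.368e-01
  2.000e-04 -1.368e-01]
[ 3.500e-03  7.000e-02  3.000e+00 -3.000e-02  6.000e+00 -1.351e-01
  0.000e+00 -1.302e-01]
cmd tilt 0.0726; dz units to tilt:  {-0.03: 0.2876, -0.02: 0.2594, -0.01: 0.2313, 0.0: 0.2032, 0.01: 0.1752, 0.02: 0.1482, 0.03: 0.1191, 0.04: 0.0911, 0.05: 0.0631, 0.06: 0.0352, 0.07: 0.0073, 0.08: -0.0206, 0.09: -0.0484, 0.1: -0.0762, 0.11: -0.1039}
```

>>> arm_command(translation=[[0.009,0,0.074],[0.009,0,0.074],[0,0,0],[0,0,0],[0,0,0]], dr=[[0,0,0],[0,0,0],[0,0,0],[0,0,0],[0,0,0]], hand=[-1,-1,-1,-1,-1])

```text
time_s: 7.25
tool_pos: [0.5561, 0.1842, 0.1195]
orientation: [-180.0, 0.1, 89.6]
contact_force: [2.4, -4.7, -6.2]
grip_width: 0.286
grasp_force: 32.0
```

```bash
python3 step.py .074 .074 0 0 0
```

```text
t 7.30 tilt meas 0.0161 meas x -0.1673 area 187 | model x -0.1629 v 0.0499 mu 0.0089 off -0.0015 cost 2.9 F [ 2.4 -4.7 -6.2]
[ 2.500e-03  3.000e-02  3.000e+00  3.000e-02  3.000e+00 -1.387e-01
  0.000e+00 -1.387e-01]
[ 2.700e-03  4.000e-02  6.000e+00 -1.000e-02  6.000e+00 -1.352e-01
  0.000e+00 -1.273e-01]
[ 2.700e-03  3.000e-02  6.000e+00  2.000e-02  3.000e+00 -1.388e-01
  0.000e+00 -1.388e-01]
[ 2.700e-03  3.000e-02  6.000e+00  2.000e-02  6.000e+00 -1.388e-01
  0.000e+00 -1.388e-01]
[ 2.800e-03 -1.000e-02  3.000e+00  8.000e-02  3.000e+00 -1.369e-01
  0.000e+00 -1.369e-01]
cmd tilt 0.0197; dz units to tilt:  {-0.03: 0.1396, -0.02: 0.1114, -0.01: 0.0833, 0.0: 0.0552, 0.01: 0.0272, 0.02: -0.0012, 0.03: -0.0289, 0.04: -0.0569, 0.05: -0.0849, 0.06: -0.1128, 0.07: -0.1407, 0.08: -0.1686, 0.09: -0.1964, 0.1: -0.2242, 0.11: -0.2519}
```

>>> arm_command(translation=[[-0.004,0,-0.03],[0,0,0],[0,0,0],[0,0,0]], dr=[[0,0,0],[0,0,0],[0,0,0],[0,0,0]], hand=[-1,-1,-1,-1])

```text
time_s: 7.63
tool_pos: [0.5561, 0.1839, 0.1235]
orientation: [-180.0, 0.0, 89.6]
contact_force: [2.7, -4.7, -5.9]
grip_width: 0.283
grasp_force: 32.0
```

```bash
python3 step.py -.03 0 0 0
```

```text
t 7.68 tilt meas 0.0281 meas x -0.1654 area 188 | model x -0.1615 v 0.0093 mu 0.0090 off -0.0018 cost 9.8 F [ 2.7 -4.7 -5.9]
[ 2.900e-03  6.000e-02  3.000e+00  3.000e-02  3.000e+00 -1.382e-01
  0.000e+00 -1.382e-01]
[ 0.0038  0.09    3.     -0.02    3.     -0.1361  0.     -0.1361]
[ 4.100e-03  1.000e-01  3.000e+00 -2.000e-02  6.000e+00 -1.361e-01
  0.000e+00 -1.292e-01]
[ 0.0042  0.08    3.      0.      3.     -0.1349  0.     -0.1349]
[ 4.400e-03  9.000e-02  3.000e+00 -1.000e-02  6.000e+00 -1.377e-01
  0.000e+00 -1.336e-01]
cmd tilt 0.0304; dz units to tilt:  {-0.03: 0.1696, -0.02: 0.1414, -0.01: 0.1133, 0.0: 0.0852, 0.01: 0.0572, 0.02: 0.0279, 0.03: 0.0011, 0.04: -0.0269, 0.05: -0.0549, 0.06: -0.0828, 0.07: -0.1107, 0.08: -0.1386, 0.09: -0.1664, 0.1: -0.1942, 0.11: -0.2219}
```

>>> arm_command(translation=[[0,0,0],[0,0,0],[0,0,0]], dr=[[0,0,0],[0,0,0],[0,0,0]], hand=[-1,-1,-1])

```text
time_s: 7.93
tool_pos: [0.5561, 0.1839, 0.1235]
orientation: [-180.0, 0.0, 89.6]
contact_force: [3.4, -3.9, -5.6]
grip_width: 0.28
grasp_force: 32.0
```

```bash
python3 step.py 0 0 0
```

```text
t 7.98 tilt meas 0.0280 meas x -0.1656 area 187 | model x -0.1634 v 0.0000 mu 0.0090 off -0.0019 cost 11.0 F [ 3.4 -3.9 -5.6]
[ 1.500e-03  5.000e-02  6.000e+00  4.000e-02  3.000e+00 -1.374e-01
  0.000e+00 -1.374e-01]
[ 1.900e-03  2.000e-02  3.000e+00  8.000e-02  3.000e+00 -1.362e-01
  3.000e-04 -1.362e-01]
[ 2.900e-03  6.000e-02  6.000e+00  0.000e+00  3.000e+00 -1.354e-01
  0.000e+00 -1.354e-01]
[ 2.90e-03  1.00e-02  3.00e+00  6.00e-02  6.00e+00 -1.38e-01  0.00e+00
 -1.38e-01]
[ 3.300e-03  1.000e-02  3.000e+00  9.000e-02  3.000e+00 -1.374e-01
  5.000e-04 -1.374e-01]
cmd tilt 0.0304; dz units to tilt:  {-0.03: 0.1696, -0.02: 0.1414, -0.01: 0.1133, 0.0: 0.0852, 0.01: 0.0572, 0.02: 0.0291, 0.03: 0.0011, 0.04: -0.0269, 0.05: -0.0549, 0.06: -0.0828, 0.07: -0.1107, 0.08: -0.1386, 0.09: -0.1664, 0.1: -0.1942, 0.11: -0.2219, 0.021: 0.0276}
```

>>> arm_command(translation=[[-0.007,0,-0.055],[0,0,0],[0,0,0],[0,0,0],[0,0,0]], dr=[[0,0,0],[0,0,0],[0,0,0],[0,0,0],[0,0,0]], hand=[-1,-1,-1,-1,-1])

```text
time_s: 8.4
tool_pos: [0.5561, 0.1832, 0.1302]
orientation: [180.0, 0.0, 89.6]
contact_force: [3.1, -4.3, -5.8]
grip_width: 0.28
grasp_force: 32.0
```

```bash
sed -i 's/T0=5.6;/T0=L.get("T0",5.6);X0=L.get("X0",-.247);/; s/run(-.247,0.,0,ctl\[0\]/run(X0,0.,0,ctl[0]/; s/p\[1\]\/.004/(p[1]+.002)\/.003/' step.py
python3 - <<'E'
import json
L=json.load(open("log.json"));json.dump(L,open("log1.json","w"))
json.dump({"zc":L["zc"],"cmd":[[7.98,L["zc"]]],"meas":[[7.98,-.1655]],"T0":7.98,"X0":-.1655},open("log.json","w"))
E
mkdir -p old; mv pics/m*_raw.png old/; python3 step.py -.055 0 0 0 0
```

```text
t 8.45 tilt meas 0.0481 meas x -0.1594 area 180 | model x -0.1589 v 0.0335 mu 0.0067 off -0.0007 cost 0.3 F [ 3.1 -4.3 -5.8]
[ 1.000e-03  4.000e-02  3.000e+00  1.000e-02  6.000e+00 -1.367e-01
  0.000e+00 -1.367e-01]
[ 1.000e-03  2.000e-02  3.000e+00  4.000e-02  3.000e+00 -1.365e-01
  0.000e+00 -1.365e-01]
[ 1.400e-03  3.000e-02  6.000e+00  1.000e-02  6.000e+00 -1.359e-01
  0.000e+00 -1.357e-01]
[ 2.100e-03  5.000e-02  3.000e+00 -1.000e-02  3.000e+00 -1.356e-01
  0.000e+00 -1.356e-01]
[ 2.100e-03  3.000e-02  6.000e+00  1.000e-02  3.000e+00 -1.352e-01
  0.000e+00 -1.352e-01]
cmd tilt 0.0500; dz units to tilt:  {-0.03: 0.2246, -0.02: 0.1964, -0.01: 0.1683, 0.0: 0.1402, 0.01: 0.1122, 0.02: 0.0841, 0.03: 0.0561, 0.04: 0.0281, 0.05: 0.0001, 0.06: -0.0278, 0.07: -0.0557, 0.08: -0.0836, 0.09: -0.1114, 0.1: -0.1392, 0.11: -0.1669, 0.019: 0.086}
```

>>> arm_command(translation=[[0.003,0,0.028],[0.001,0,0.014],[0,0,0]], dr=[[0,0,0],[0,0,0],[0,0,0]], hand=[-1,-1,-1])

```text
time_s: 8.7
tool_pos: [0.5561, 0.1838, 0.1249]
orientation: [180.0, -0.0, 89.6]
contact_force: [3.5, -4.0, -5.2]
grip_width: 0.285
grasp_force: 32.0
```

```bash
python3 step.py .028 .014 0
```

```text
t 8.75 tilt meas 0.0321 meas x -0.1495 area 177 | model x -0.1474 v 0.0434 mu 0.0069 off -0.0009 cost 0.3 F [ 3.5 -4.  -5.2]
[ 9.000e-04  2.000e-02  6.000e+00  0.000e+00  6.000e+00 -1.363e-01
  0.000e+00 -1.283e-01]
[ 1.000e-03  1.000e-02  3.000e+00  2.000e-02  3.000e+00 -1.362e-01
  0.000e+00 -1.362e-01]
[ 1.000e-03  1.000e-02  3.000e+00  2.000e-02  6.000e+00 -1.362e-01
  0.000e+00 -1.362e-01]
[ 1.900e-03  1.000e-02  3.000e+00  1.000e-02  3.000e+00 -1.379e-01
  0.000e+00 -1.378e-01]
[ 1.900e-03  1.000e-02  6.000e+00  3.000e-02  3.000e+00 -1.375e-01
  0.000e+00 -1.375e-01]
cmd tilt 0.0350; dz units to tilt:  {-0.03: 0.1826, -0.02: 0.1544, -0.01: 0.1263, 0.0: 0.0982, 0.01: 0.0702, 0.02: 0.0435, 0.03: 0.0141, 0.04: -0.0139, 0.05: -0.0419, 0.06: -0.0698, 0.07: -0.0977, 0.08: -0.1256, 0.09: -0.1534, 0.1: -0.1812, 0.11: -0.2089}
```

.01 for 3 rows, then .02.

>>> arm_command(translation=[[0.004,0,0.07],[0,0,0],[0,0,0],[-0.002,0,-0.027],[0,0,0]], dr=[[0,0,0],[0,0,0],[0,0,0],[0,0,0],[0,0,0]], hand=[-1,-1,-1,-1,-1])

```text
time_s: 9.17
tool_pos: [0.5561, 0.1842, 0.1207]
orientation: [-180.0, -0.0, 89.6]
contact_force: [2.2, -2.1, -5.7]
grip_width: 0.281
grasp_force: 32.0
```

```bash
python3 step.py .07 0 0 -.027 0
```

```text
t 9.22 tilt meas 0.0195 meas x -0.1433 area 179 | model x -0.1425 v 0.0000 mu 0.0074 off -0.0015 cost 0.9 F [ 2.2 -2.1 -5.7]
[ 1.800e-03  3.000e-02  6.000e+00  4.000e-02  3.000e+00 -1.379e-01
  0.000e+00 -1.379e-01]
[ 1.90e-03  3.00e-02  3.00e+00  4.00e-02  3.00e+00 -1.38e-01  0.00e+00
 -1.38e-01]
[ 2.10e-03  0.00e+00  3.00e+00  6.00e-02  3.00e+00 -1.37e-01  0.00e+00
 -1.37e-01]
[ 2.100e-03  4.000e-02  6.000e+00 -1.000e-02  3.000e+00 -1.358e-01
  0.000e+00 -1.331e-01]
[ 2.300e-03  5.000e-02  3.000e+00  0.000e+00  3.000e+00 -1.372e-01
  0.000e+00 -1.367e-01]
cmd tilt 0.0197; dz units to tilt:  {-0.03: 0.1396, -0.02: 0.1114, -0.01: 0.0833, 0.0: 0.0552, 0.01: 0.0272, 0.02: -0.001, 0.03: -0.0289, 0.04: -0.0569, 0.05: -0.0849, 0.06: -0.1128, 0.07: -0.1407, 0.08: -0.1686, 0.09: -0.1964, 0.1: -0.2242, 0.11: -0.2519}
```

The roller is at rest about 7 mm short of my mark estimate. I'll check this in both views.

Run:
```python
from h import *
from bench import *
o=get_obs();a=capture("scene");b=capture("side");t=tilt(o["tool_pos"][2]);print(t,o["time_s"])
S=camera_info("scene");D=camera_info("side")
for k,(img,ci,y) in {"S":(a,S,.03),"D":(b,D,-.03)}.items():
    r=orange(img,(135,205,190,325) if k=="S" else (150,215,200,290))
    if r: print(k,r[0].round(1),r[1:],xfrom(ci,r[0],t,y,.0467))
# subpixel red: weighted by redness
def redc(img,u0,u1,v0,v1):
    p=img[v0:v1,u0:u1].astype(float);w=np.clip(p[...,2]-1.9*np.maximum(p[...,1],p[...,0])-15,0,None)
    vv,uu=np.mgrid[v0:v1,u0:u1];return (w*uu).sum()/max(w.sum(),1e-9),(w*vv).sum()/max(w.sum(),1e-9),w.sum()
P=lambda ci,x,y,z:proj(ci,s2w(rail2stand((x,y,z),t),Q))[0]
for k,(img,ci) in {"S":(a,S),"D":(b,D)}.items():
    for y in(-.037,.037):
        u,v=P(ci,-.137,y,.035);c=redc(img,int(u)-8,int(u)+9,int(v)-7,int(v)+6)
        print(k,y,(u,v),c, xfrom(ci,c[:2],t,y,.035) if c[2]>0 else None)
A=cv2.resize(a[140:205,195:300],None,fx=6,fy=6,interpolation=cv2.INTER_CUBIC);Bc=cv2.resize(b[158:193,205:310],None,fx=6,fy=6,interpolation=cv2.INTER_CUBIC)
cv2.imwrite("pics/rest.png",cv2.convertScaleAbs(np.vstack([A,Bc]),alpha=1.3))
```

```text
0.019206391333865726 9.2167
S [257.1 180.8] (np.int32(223), array([247, 171,  21,  32])) [-0.14257355 -0.00731917]
D [236.8 184. ] (np.int32(48), array([231, 178,  11,  16])) [-0.13324836  0.01239726]
S -0.037 (np.float64(249.40518983055543), np.float64(170.48513206033903)) (np.float64(252.75510204081633), np.float64(174.12244897959184), np.float64(9.800000000000011)) [-0.1460529  -0.01380256]
S 0.037 (np.float64(255.84829237504636), np.float64(183.83502572606562)) (np.float64(256.32401315789474), np.float64(185.15238844393593), np.float64(1398.4)) [-0.13809668 -0.00440677]
D -0.037 (np.float64(234.06529291151753), np.float64(190.98912538197717)) (np.float64(233.61199950415275), np.float64(192.2116028263295), np.float64(1613.3999999999999)) [-0.13934205 -0.00606673]
D 0.037 (np.float64(255.3156998113304), np.float64(180.80261907424884)) (np.float64(0.0), np.float64(0.0), np.float64(0.0)) None
```

View pics/rest.png

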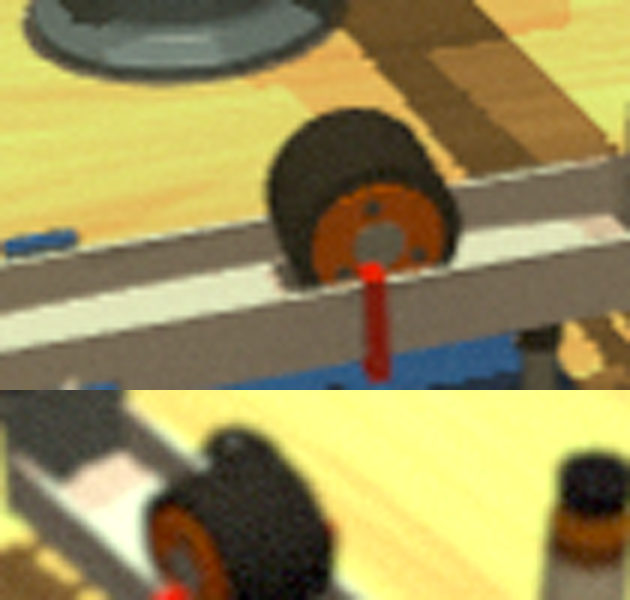

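Both views show the red tip at the roller's hub: scene crop tip (372,272) against hub (379,243), and in the side view the tip in front of the orange end. The roller is about 5 mm short, well within 15 mm, so I'll hold.

>>> arm_command(translation=[[0,0,0],[0,0,0],[0,0,0],[0,0,0],[0,0,0],[0,0,0],[0,0,0],[0,0,0],[0,0,0],[0,0,0],[0,0,0],[0,0,0]], dr=[[0,0,0],[0,0,0],[0,0,0],[0,0,0],[0,0,0],[0,0,0],[0,0,0],[0,0,0],[0,0,0],[0,0,0],[0,0,0],[0,0,0]], hand=[-1,-1,-1,-1,-1,-1,-1,-1,-1,-1,-1,-1])

```text
time_s: 10.32
tool_pos: [0.5561, 0.1841, 0.1207]
orientation: [-180.0, -0.0, 89.6]
contact_force: [2.9, -0.9, -5.8]
grip_width: 0.28
grasp_force: 32.0
```

```bash
python3 step.py 0 0 0 0 0 0 0 0 0 0 0 0 | head -1
```

```text
t 10.37 tilt meas 0.0198 meas x -0.1436 area 178 | model x -0.1430 v 0.0000 mu 0.0075 off -0.0015 cost 1.0 F [ 2.9 -0.9 -5.8]
```

Stationary. Holding for four more seconds.

>>> arm_command(translation=[[0,0,0],[0,0,0],[0,0,0],[0,0,0],[0,0,0],[0,0,0],[0,0,0],[0,0,0],[0,0,0],[0,0,0],[0,0,0],[0,0,0]], dr=[[0,0,0],[0,0,0],[0,0,0],[0,0,0],[0,0,0],[0,0,0],[0,0,0],[0,0,0],[0,0,0],[0,0,0],[0,0,0],[0,0,0]], hand=[-1,-1,-1,-1,-1,-1,-1,-1,-1,-1,-1,-1])

```text
time_s: 11.37
tool_pos: [0.5561, 0.1841, 0.1207]
orientation: [-180.0, -0.0, 89.6]
contact_force: [2.0, 1.1, -6.0]
grip_width: 0.283
grasp_force: 32.0
```

>>> arm_command(translation=[[0,0,0],[0,0,0],[0,0,0],[0,0,0],[0,0,0],[0,0,0],[0,0,0],[0,0,0],[0,0,0],[0,0,0],[0,0,0],[0,0,0]], dr=[[0,0,0],[0,0,0],[0,0,0],[0,0,0],[0,0,0],[0,0,0],[0,0,0],[0,0,0],[0,0,0],[0,0,0],[0,0,0],[0,0,0]], hand=[-1,-1,-1,-1,-1,-1,-1,-1,-1,-1,-1,-1])

```text
time_s: 12.37
tool_pos: [0.5561, 0.184, 0.1208]
orientation: [-180.0, -0.0, 89.6]
contact_force: [3.1, 2.2, -5.3]
grip_width: 0.279
grasp_force: 32.0
```

>>> arm_command(translation=[[0,0,0],[0,0,0],[0,0,0],[0,0,0],[0,0,0],[0,0,0],[0,0,0],[0,0,0],[0,0,0],[0,0,0],[0,0,0],[0,0,0]], dr=[[0,0,0],[0,0,0],[0,0,0],[0,0,0],[0,0,0],[0,0,0],[0,0,0],[0,0,0],[0,0,0],[0,0,0],[0,0,0],[0,0,0]], hand=[-1,-1,-1,-1,-1,-1,-1,-1,-1,-1,-1,-1])

```text
time_s: 13.37
tool_pos: [0.5561, 0.1841, 0.1208]
orientation: [180.0, -0.0, 89.6]
contact_force: [2.9, 2.9, -4.3]
grip_width: 0.278
grasp_force: 32.0
```

>>> arm_command(translation=[[0,0,0],[0,0,0],[0,0,0],[0,0,0],[0,0,0],[0,0,0],[0,0,0],[0,0,0],[0,0,0],[0,0,0],[0,0,0],[0,0,0]], dr=[[0,0,0],[0,0,0],[0,0,0],[0,0,0],[0,0,0],[0,0,0],[0,0,0],[0,0,0],[0,0,0],[0,0,0],[0,0,0],[0,0,0]], hand=[-1,-1,-1,-1,-1,-1,-1,-1,-1,-1,-1,-1])

```text
time_s: 14.37
tool_pos: [0.5561, 0.184, 0.1207]
orientation: [-180.0, -0.0, 89.6]
contact_force: [1.7, 3.3, -6.0]
grip_width: 0.283
grasp_force: 32.0
```

```bash
python3 step.py 0 0 0 0 | head -1
cat > roll.py <<'E'
import numpy as np
def sim(prof,x=-.143,v=0.,th=.018,mu=.0075,dt=1/240,lag=.06,off=-.0015,tail=40):
    prof=list(prof)+[prof[-1]]*tail;o=[];vmax=0
    for t in np.arange(0,len(prof)/12,dt):
        th+=(prof[int(t*12+1e-9)]+off-th)*dt/lag
        s=th+(x+.09)/2.5 if x<.045 else th+.24
        if not(v==0 and abs(s)<mu):
            sg=np.sign(v) if v else np.sign(s);vn=v+6.5*(s-mu*sg)*dt;v=0 if v*vn<0 else vn
        x+=v*dt;vmax=max(vmax,abs(v));o.append((t,x,v,th))
        if x>.062:return "seat",round(t,2),"v",round(v,3)
    return "x",round(x,3),"v",round(v,3)
for up in(.035,.04,.05):
  for n in(6,8,10):
    for dn in(.02,0,-.02,-.04):print(up,n,dn,[sim([up]*n+[dn],mu=m,x=x) for m,x in((.0075,-.143),(.009,-.144),(.006,-.141))])
E
python3 roll.py
```

```text
t 14.42 tilt meas 0.0198 meas x -0.1434 area 183 | model x -0.1431 v 0.0000 mu 0.0075 off -0.0015 cost 1.0 F [ 1.7  3.3 -6. ]
0.035 6 0.02 [('x', np.float64(-0.138), 'v', 0), ('x', np.float64(-0.142), 'v', 0), ('x', np.float64(-0.125), 'v', 0)]
0.035 6 0 [('x', np.float64(-3.511), 'v', np.float64(-5.474)), ('x', np.float64(-3.573), 'v', np.float64(-5.566)), ('x', np.float64(-3.118), 'v', np.float64(-4.848))]
0.035 6 -0.02 [('x', np.float64(-8.885), 'v', np.float64(-14.189)), ('x', np.float64(-9.013), 'v', np.float64(-14.39)), ('x', np.float64(-8.404), 'v', np.float64(-13.423))]
0.035 6 -0.04 [('x', np.float64(-14.433), 'v', np.float64(-23.186)), ('x', np.float64(-14.562), 'v', np.float64(-23.386)), ('x', np.float64(-13.905), 'v', np.float64(-22.342))]
0.035 8 0.02 [('x', np.float64(-0.132), 'v', 0), ('x', np.float64(-0.14), 'v', 0), ('seat', np.float64(2.9), 'v', np.float64(0.359))]
0.035 8 0 [('x', np.float64(-2.959), 'v', np.float64(-4.587)), ('x', np.float64(-3.304), 'v', np.float64(-5.135)), ('x', np.float64(-2.18), 'v', np.float64(-3.34))]
0.035 8 -0.02 [('x', np.float64(-8.229)
[... 4258 characters left out ...]
float64(-5.764), 'v', np.float64(-9.26))]
0.05 10 0.02 [('seat', np.float64(1.66), 'v', np.float64(0.381)), ('seat', np.float64(1.76), 'v', np.float64(0.371)), ('seat', np.float64(1.55), 'v', np.float64(0.387))]
0.05 10 0 [('seat', np.float64(1.86), 'v', np.float64(0.317)), ('seat', np.float64(2.08), 'v', np.float64(0.305)), ('seat', np.float64(1.68), 'v', np.float64(0.33))]
0.05 10 -0.02 [('seat', np.float64(2.79), 'v', np.float64(0.247)), ('x', np.float64(-0.058), 'v', 0), ('seat', np.float64(2.0), 'v', np.float64(0.265))]
0.05 10 -0.04 [('x', np.float64(-2.947), 'v', np.float64(-4.726)), ('x', np.float64(-4.271), 'v', np.float64(-6.849)), ('x', np.float64(-1.178), 'v', np.float64(-1.89))]
```

Held about 5 s at the pointer without moving. Now for the gentle roll on.

>>> arm_command(translation=[[-0.004,0,-0.043],[-0.004,0,-0.042],[0,0,0],[0,0,0],[0,0,0],[0,0,0],[0,0,0],[0,0,0],[0.004,0,0.043],[0.004,0,0.042]], dr=[[0,0,0],[0,0,0],[0,0,0],[0,0,0],[0,0,0],[0,0,0],[0,0,0],[0,0,0],[0,0,0],[0,0,0]], hand=[-1,-1,-1,-1,-1,-1,-1,-1,-1,-1])

```text
time_s: 15.25
tool_pos: [0.5561, 0.184, 0.1204]
orientation: [180.0, -0.0, 89.6]
contact_force: [1.7, 4.7, -5.0]
grip_width: 0.281
grasp_force: 32.0
```

```bash
cp log.json log2.json
cat > m.py <<'E'
from h import *
from bench import *
S=camera_info("scene");r=[]
for i in range(2):
    o=get_obs();a=capture("scene");q=orange(a,(135,215,170,325));r.append((o["time_s"],xfrom(S,q[0],tilt(o["tool_pos"][2]),.03,.0467)[0],q[1]))
cv2.imwrite("pics/last_raw.png",a)
print(np.round(r,4).tolist(),"v",(r[1][1]-r[0][1])/(r[1][0]-r[0][0]),"tilt",tilt(o["tool_pos"][2]),o["tool_pos"])
E
python3 m.py
```

```text
[[15.25, -0.1015, 202.0], [15.3, -0.0974, 197.0]] v 0.08272972528005428 tilt 0.015467181942220867 [0.55608431 0.18414847 0.1192796 ]
```

>>> arm_command(translation=[[0.001,0,0.027],[0,0,0],[0,0,0],[0,0,0],[0,0,0],[0,0,0]], dr=[[0,0,0],[0,0,0],[0,0,0],[0,0,0],[0,0,0],[0,0,0]], hand=[-1,-1,-1,-1,-1,-1])

```text
time_s: 15.85
tool_pos: [0.5561, 0.1843, 0.1175]
orientation: [180.0, -0.0, 89.6]
contact_force: [1.6, 5.4, -3.5]
grip_width: 0.284
grasp_force: 32.0
```

```bash
python3 m.py
```

```text
[[15.85, -0.0441, 200.0], [15.9, -0.0391, 197.0]] v 0.10020857007661473 tilt 0.010122055013390906 [0.55611219 0.18427436 0.11747995]
```

>>> arm_command(translation=[[0.001,0,0.028],[0.001,0,0.028],[0,0,0],[0,0,0],[0,0,0],[0,0,0],[0,0,0]], dr=[[0,0,0],[0,0,0],[0,0,0],[0,0,0],[0,0,0],[0,0,0],[0,0,0]], hand=[-1,-1,-1,-1,-1,-1,-1])

```text
time_s: 16.53
tool_pos: [0.5561, 0.1847, 0.1108]
orientation: [180.0, -0.0, 89.6]
contact_force: [-0.2, 5.0, -2.3]
grip_width: 0.282
grasp_force: 32.0
```

```bash
python3 m.py
```

```text
[[16.5333, 0.0455, 182.0], [16.5833, 0.0543, 183.0]] v 0.17618768496472773 tilt -0.00959745241717688 [0.55611654 0.18471568 0.11083469]
```

Entering the dip gently. I'll wait a second and confirm it is seated.

>>> arm_command(translation=[[0,0,0],[0,0,0],[0,0,0],[0,0,0],[0,0,0],[0,0,0],[0,0,0],[0,0,0],[0,0,0],[0,0,0],[0,0,0],[0,0,0]], dr=[[0,0,0],[0,0,0],[0,0,0],[0,0,0],[0,0,0],[0,0,0],[0,0,0],[0,0,0],[0,0,0],[0,0,0],[0,0,0],[0,0,0]], hand=[-1,-1,-1,-1,-1,-1,-1,-1,-1,-1,-1,-1])

```text
time_s: 17.63
tool_pos: [0.5561, 0.1847, 0.1109]
orientation: [180.0, -0.0, 89.6]
contact_force: [0.7, 5.8, -1.2]
grip_width: 0.282
grasp_force: 32.0
```

```bash
python3 m.py; python3 -c "
import cv2
a=cv2.imread('pics/last_raw.png')[140:260,155:345];cv2.imwrite('pics/seat.png',cv2.convertScaleAbs(cv2.resize(a,None,fx=4,fy=4,interpolation=cv2.INTER_CUBIC),alpha=1.3))"
```

```text
[[17.6333, 0.0622, 175.0], [17.6833, 0.0622, 175.0]] v 0.0002585911859248576 tilt -0.009324075464955976 [0.55613404 0.18469712 0.11092688]
```

View pics/seat.png

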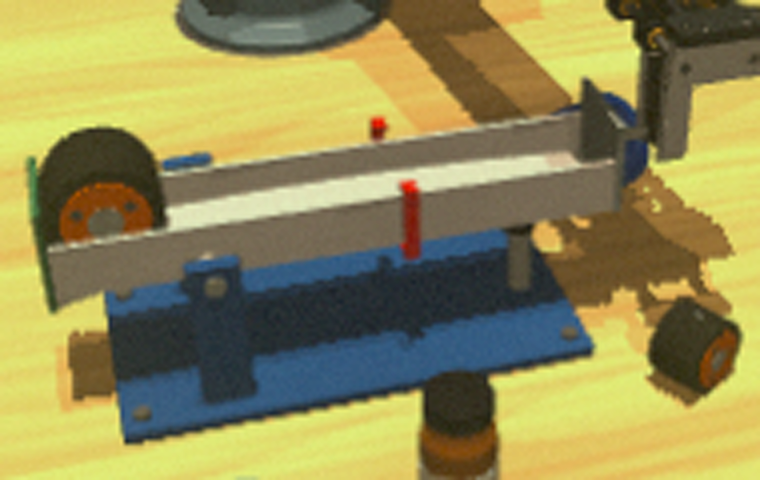

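The roller sits against the green plate (crop 100,190), at x = 0.062 and still. Lowering the rail.

>>> arm_command(translation=[[0,0,0.02],[0.001,0,0.035],[0.001,0,0.035],[0.001,0,0.035],[0,0,0.035],[0,0,0.035],[0,0,0.035],[0,0,0.035],[0,0,0.03],[0,0,0.02],[0,0,0.015],[0,0,0.008]], dr=[[0,0,0],[0,0,0],[0,0,0],[0,0,0],[0,0,0],[0,0,0],[0,0,0],[0,0,0],[0,0,0],[0,0,0],[0,0,0],[0,0,0]], hand=[-1,-1,-1,-1,-1,-1,-1,-1,-1,-1,-1,-1])

```text
time_s: 18.73
tool_pos: [0.5561, 0.1841, 0.0706]
orientation: [-180.0, 0.1, 89.6]
contact_force: [-3.8, 0.2, 7.0]
grip_width: 0.281
grasp_force: 32.0
```

>>> arm_command(translation=[[0,0,0],[0,0,0],[0,0,0]], dr=[[0,0,0],[0,0,0],[0,0,0]], hand=[-1,-1,-1])

```text
time_s: 18.98
tool_pos: [0.5561, 0.1841, 0.0706]
orientation: [-180.0, 0.1, 89.6]
contact_force: [-2.3, -2.1, 3.6]
grip_width: 0.281
grasp_force: 32.0
```

The rail is on its rest, with the force now pointing upward. Releasing and backing off straight up.

>>> arm_command(translation=[[0,0,0],[0,0,0],[0,0,0],[0,0,0],[0,0,0],[0,0,0],[0,0,0],[0,0,0],[0,0,0],[0,0,0],[0,0,0],[0,0,0]], dr=[[0,0,0],[0,0,0],[0,0,0],[0,0,0],[0,0,0],[0,0,0],[0,0,0],[0,0,0],[0,0,0],[0,0,0],[0,0,0],[0,0,0]], hand=[0.5,0.5,0.5,0.5,0.5,0.5,0.5,0.5,0.5,0.5,0.5,0.5])

```text
time_s: 19.98
tool_pos: [0.5561, 0.1847, 0.0702]
orientation: [180.0, 0.0, 89.6]
contact_force: [-0.5, -0.2, 0.2]
grip_width: 0.752
grasp_force: 0.0
```

>>> arm_command(translation=[[0,0,-0.05],[0,0,-0.15],[0,0,-0.15],[0,0,-0.15],[0,0,-0.15],[0,0,-0.15],[0,0,-0.15],[0,0,-0.1],[0,0,0],[0,0,0],[0,0,0]], dr=[[0,0,0],[0,0,0],[0,0,0],[0,0,0],[0,0,0],[0,0,0],[0,0,0],[0,0,0],[0,0,0],[0,0,0],[0,0,0]], hand=[0.5,0.5,0.5,0.5,0.5,0.5,0.5,0.5,0.5,0.5,0.5])

```text
time_s: 20.9
tool_pos: [0.5554, 0.1846, 0.195]
orientation: [-179.9, 0.0, 89.6]
contact_force: [0.5, -0.3, 0.8]
grip_width: 0.748
grasp_force: 0.0
```

Run:
```python
from h import *
from bench import *
o=get_obs();a=capture("scene");print(o["time_s"],o["tool_pos"],o["contact_force"],o["grip_width"])
q=orange(a,(135,215,165,325));print(q,xfrom(camera_info("scene"),q[0],-.13,.03,.0467))
cv2.imwrite("pics/end.png",cv2.convertScaleAbs(cv2.resize(a[120:300,150:350],None,fx=3,fy=3,interpolation=cv2.INTER_CUBIC),alpha=1.3))
```

```text
20.9 [0.55543269 0.1845933  0.19503178] [ 0.49803067 -0.34911754  0.836719  ] 0.7483142439240902
(array([182.09392265, 189.20441989]), np.int32(181), array([171, 183,  23,  14])) [ 0.06307168 -0.00168073]
```

View pics/end.png

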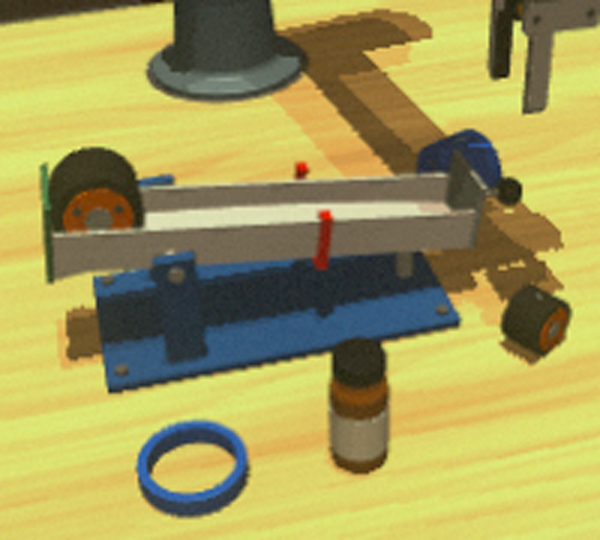

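The roller is in the seat at (95,205), the rail lies on its rest, the knob at (510,190) is free, and the gripper is clear. The tape and jar look undisturbed. Handing in.

```bash
python3 -c "
from bench import *
print(hand_in())"
```

```text
the job is handed in; nothing more can be done
None
```

The job is handed in (no verdict came back): by my camera measurements the roller rested about 5 mm from the red pointer for about 5 s, then rolled gently into the green-end seat; the rail is back on its rest and let go.

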